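Close the beam box and hold its shutter plug turned

ROBOT

A 6-joint arm with a two-finger parallel gripper is mounted at the origin on the work surface. World frame = base frame: x ahead of the robot, y to its left, z up, the work surface at z = 0. Lengths are in m, angles in rad, forces in N, time in s.
With the tool pointing down it reaches from about 0.35 to 0.775 m from the base axis. Payload 7.3 kg.
Tool frame: the origin (TCP) lies at the centre of the arm's flange, where the gripper is bolted on; the fingertips stand 178 mm ahead of it and the grasp point (between the pads) lies 159 mm ahead of it; x points along the fingers, y is the direction in which the jaws open and shut, and the axes are right-handed (so a half turn about x gives the same grasp; the last joint's range is limited). The gripper opens to 92 mm and grips with 3 to 60 N. Pads are 19 mm wide; open, the fingers measure 130 mm over their backs; the gripper's body (75 mm by 190 mm) begins 47 mm behind the grasp point.
Start: joints at [-1.351, 0.342, 1.524, -0, 1.275, -0.146], TCP at [0.188, -0.49, 0.405] pointing down, gripper open.
Joint ranges: [-2.53, 2.53], [-0.77, 2.02], [0.04, 2.7], [-1, 4.14], [0.28, 2.66], [-3.11, 3.11]. Speed limits (rad/s): [2.57, 2.57, 3.14, 3.14, 3.14, 3.14].

INTERFACE

Orientations are given as [roll, pitch, yaw] about the fixed x, y, z axes, in that order (R = Rz(yaw) Ry(pitch) Rx(roll)).
In Python, from cell import readout, cams, workorder gives the robot as it stands.
- The arm moves only by the shell command python3 -m inch 'ROWS' [FORCE]. ROWS is text: rows parted by semicolons, each of 5 numbers parted by spaces: the shift along the world's x, y, z in mm, then the turn about the world's z in rad, then the opening, from 0 (shut) to 1 (fully open). A call has 1 to 8 rows; each row shifts and turns the commanded pose from where the row before left it; what a row does not reach is not made up. A row lasts 1/12 s, in which the tool goes at most 41.7 mm and 7.16 degrees, less where a joint would pass 70% of its speed; a pose out of reach is approached as far as the arm can. A call is refused whole if a number of a shift passes 41.7 or a number of a turn 0.125, either way. A call with a gripper value outside its range is refused whole. The fingers move at their own pace and stop on an object; FORCE is the grip in N (left out, the last holds). Time passes only in rows, so rows that do not move let the fingers close. It gives the time, the measured TCP pose, the force and the opening at its end, in the units of the state.
- readout.observe(): the state, without advancing time (a new reading comes with each control period).
- cams.read_camera(name): name is "scene" or "top" or "wrist"; returns a dict with "color" (400x640x3 uint8, red, green, blue), "fx", "fy", "cx", "cy" (pixels), "world_to_cam" (4x4, takes a point from world to camera coordinates); the wrist camera has in their place "T_tool_cam" (4x4, takes a point from camera to tool coordinates, whose origin is the TCP and whose axes are the tool frame's). Camera axes: x right, y down, z forward; pixel columns grow to the right and rows downward; lengths in m; the calibration is good to about 2 mm. A picture is of the moment at which its call begins: read the wrist's pose just before it. There is no depth.
- workorder.hand_in(): hands the job in, once; it reports no verdict.
The state is a dict: "time": time; "qpos": joint angles; "qvel": joint speeds; "joint_efforts": joint torques, N m; "tool_pos": TCP position; "tool_rot": TCP orientation; "contact_force": force on the tool from outside, world axes, zero at the start; "torque": the same for the moment, N m; "opening": finger opening in m.
Only numpy, scipy, OpenCV 4.12 (cv2) and the standard library are available. Lean on these libraries where they do the work, as an engineer would, in place of code of your own. Each camera call takes 0.05 s, during which the arm holds its last target.

TASK

Close the beam box before the shutter is opened: fold down the left flap first (left as seen from the robot), then the right flap that laps over it, both flat. Then take the bayonet plug out of its ring stand, put its cross-bar through the slot in the box's aluminium deck, push it down against the spring until the flange is flush with the deck and turn it a quarter turn clockwise (seen from above) against the return spring. Finish while still gripping the plug, holding it pushed home and fully turned, and leave the lens post, the mirror post and the screw jar where they stand.

Things in the scene. Friction and masses are not known exactly. Their poses are not given: they have to be found in the camera images.
- beam_box: Black box bolted to the table, 260 (x) x 200 (y) x 100 mm high, open on top. Origin: centre of its underside, on the table. Own x points away from the robot, y to the robot's left, z up (yawed up to 0.2 rad). Own x -130 to -40 mm (nearest the robot) is covered by a fixed 8 mm aluminium deck, top at z = 100 mm, with the bayonet slot; the flaps cover own x -35 to 129 mm.
- socket (a point): Centre of the bayonet slot at the deck's top surface, at (-85, 0, 100) mm in the box's frame; axes as the box. The slot runs along the box's own y: 45 mm long (y) and 17 mm wide (x), through the 8 mm deck; hollow below. 14 mm below the deck top a spring rotor meets the plug's tip; the cross-bar drops between its two ridges, 15 mm apart.
- left_flap (a joint): Left flap's angle, rad: 0 = closed flat, grows as it opens up and outward, stop at 2.3; starts between 1.75 and 2.1 (leaning outward). Flat grey plate 164 mm (box x) by 115 mm, 5 mm thick, 80 g, on a slightly stiff hinge (0.03 Nm) that lets it stand; tipped to below about 0.8 rad it falls shut gently.
- right_flap (a joint): Right flap's angle, rad: the mirror image of the left one, hinged 6 mm higher on the box's right wall, so that closed it laps 36 mm over the left one.
- left_flap_hinge (a point): Midpoint of the left flap's hinge line, fixed on the box at (47, 99, 103) mm in its frame; the hinge line runs along the box's x.
- right_flap_hinge (a point): Midpoint of the right flap's hinge line, fixed on the box at (47, -99, 109) mm in its frame.
- left_flap_edge (a point): Middle of the left flap's free edge, 117 mm from its hinge line.
- right_flap_edge (a point): Middle of the right flap's free edge, 117 mm from its hinge line.
- plug: Loose bayonet plug, 150 g, z up. Origin: centre of the underside of its round aluminium flange (56 mm diameter, 6 mm thick). Below: a 12 mm steel shank, then a cross-bar 40 mm (own y) x 12 mm (own x) x 8 mm between 14 and 22 mm below the origin, and a blunt tip to 26 mm below. The bar is parallel to the wing on top, so the wing must lie along the slot to go in; half a turn makes no difference.
- plug_wing (a point): The height to grip, on the plug's axis 30 mm above its origin, in the grey grip wing: 14 mm thick (own x), 44 mm wide (own y), from 6 to 48 mm above the origin. At the start the wing points along world y within 0.6 rad.
- stand: Upright dark steel ring bolted to the table: 60 mm outside, 49 mm inside diameter, 32 mm high; origin at its underside's centre. The plug's flange rests on its top, the shank hangs inside; lift straight up by 35 mm or more to clear it.
- plunger (a joint): Travel of the spring plunger under the slot, m: 0 free, grows downward. The plug's tip meets it with the flange still 12 mm above the deck; it reads 0.012 when the flange is flush. Push needed: 3 N at first, 10 N when flush. The cross-bar is clear of the deck and can turn only past 0.006 (flange less than 6 mm above the deck).
- rotor (a joint): Turn of the spring rotor by the cross-bar, rad: 0 at rest, grows clockwise seen from above, stop at 1.571 (a quarter turn). Return spring 0.06 Nm/rad (about 0.1 Nm at the stop). It lags up to about 0.1 rad behind the plug from play; let go and it springs back.
- lens_post: Bystander: lens in a round black holder on a steel post with a 60 mm round base, 101 mm high; origin under its base. Leave it alone.
- mirror_post: Bystander: square black mirror mount on a steel post with a 60 mm round base, 104 mm high; origin under its base. Leave it alone.
- screw_jar: Bystander: small clear jar with a black cap, 56 mm diameter, 60 mm high; origin under its base. Leave it alone.
Not all that is in view belongs to the job. What is shaped like the stand but blue is not meant.

How it is judged:
On the way, in this order (a step that is already met when the one before it is completed fails the run):
1. the left flap is folded down while the right one still stands open (value of joint left_flap below 0.1 rad and value of joint right_flap above 1 rad), for 0.1 s.
2. both flaps are down flat, the plug still in its stand (value of joint each of left_flap, right_flap below 0.1 rad and value of joint plunger below 0.002 m and distance between plug and stand below 0.05 m), for 0.1 s.
3. the plug is pushed into the slot against the spring, not yet turned (value of joint each of left_flap, right_flap below 0.1 rad and horizontal distance between plug and socket below 0.006 m and angle between plug's own z axis and vertical below 0.1 rad and value of joint plunger above 0.005 m and value of joint rotor below 0.5 rad and z of plug in the frame of socket below 0.008 m), for 0.05 s.
At the end, for the whole second after the job is handed in: Both flaps closed (within 0.1 rad); the plug upright (0.07 rad), centred in the slot (5 mm), flange within 3 mm of the deck, plunger in by over 8 mm, rotor over 1.3 rad and wing over 1.25 rad from the slot line, at rest, and still gripped (over 2 N) (value of joint each of left_flap, right_flap below 0.1 rad and horizontal distance between plug and socket below 0.005 m and angle between plug's own z axis and vertical below 0.07 rad and z of plug in the frame of socket below 0.003 m and value of joint plunger above 0.008 m and value of joint rotor above 1.3 rad and angle between the y axis of plug and the y axis of beam_box, either way round above 1.25 rad and contact force between the fingers and plug above 2 N and linear speed of plug below 0.02 m/s); the arm keeps its last pose, push and grip.
It fails at once if the lens post is moved by more than 30 mm or tipped (distance of lens_post from where it was at the start of the episode above 0.03 m or angle between lens_post's own z axis and vertical above 0.5 rad).
It fails at once if the mirror post is moved by more than 30 mm or tipped (distance of mirror_post from where it was at the start of the episode above 0.03 m or angle between mirror_post's own z axis and vertical above 0.5 rad).
It fails at once if the screw jar is moved by more than 30 mm or tipped (distance of screw_jar from where it was at the start of the episode above 0.03 m or angle between screw_jar's own z axis and vertical above 0.5 rad).
It also fails if it takes over 67 s, if anything falls off the work surface, if the arm or the gripper's body presses on something with over 40 N, if the wrist force passes 120 N, or if a joint passes its speed limit or range.

## Working session

There is one attempt and no reset: what is moved stays moved. The work goes in short steps, Python scripts to look and compute and a shell command to move; the robot and the scene stay as the last step left them, time stands still between calls to the robot, and variables do not carry over. Pictures are saved under pics/ and viewed, and the job is handed in when it is done.

```bash
ls; mkdir -p pics
python3 - <<'E'
from cell import readout, cams
import cv2,json,numpy as np
s=readout.observe(); print({k:(np.round(v,4).tolist()) for k,v in s.items()})
for n in ["scene","top","wrist"]:
    c=cams.read_camera(n); cv2.imwrite(f"pics/{n}0.png",c["color"][:,:,::-1])
    print(n,{k:(np.round(v,4).tolist()) for k,v in c.items() if k!="color"})
E
```

```text
pics
{'time': 0.0, 'qpos': [-1.351, 0.3427, 1.525, -0.0, 1.2754, -0.146], 'qvel': [-0.0004, 0.0006, 0.0005, 0.0, 0.001, -0.0004], 'joint_efforts': [-0.002, -43.1251, -24.4222, 0.0716, 0.0558, -0.0001], 'tool_pos': [0.1878, -0.4901, 0.4041], 'tool_rot': [-1.708, 1.5693, 1.7994], 'contact_force': [0.1228, -0.1522, 0.117], 'torque': [0.0344, -0.0113, -0.0157], 'opening': 0.0918}
scene {'fx': 461.679, 'fy': 461.679, 'cx': 316.3146, 'cy': 204.7348, 'world_to_cam': [[-0.707, 0.7071, -0.0075, 0.4125], [0.3808, 0.3717, -0.8467, -0.1493], [-0.5959, -0.6015, -0.5321, 1.5189], [0.0, 0.0, 0.0, 1.0]]}
top {'fx': 436.2639, 'fy': 436.2639, 'cx': 312.1292, 'cy': 203.6534, 'world_to_cam': [[0.0128, -0.9999, -0.0039, 0.0032], [-0.9975, -0.0125, -0.0701, 0.5839], [0.07, 0.0048, -0.9975, 1.3469], [0.0, 0.0, 0.0, 1.0]]}
wrist {'fx': 289.8248, 'fy': 289.8248, 'cx': 316.7123, 'cy': 200.6269, 'T_tool_cam': [[0.0002, -0.3108, 0.9505, 0.0208], [1.0, -0.0007, -0.0004, 0.0006], [0.0008, 0.9505, 0.3108, -0.0844], [0.0, 0.0, 0.0, 1.0]]}
```

View pics/top0.png

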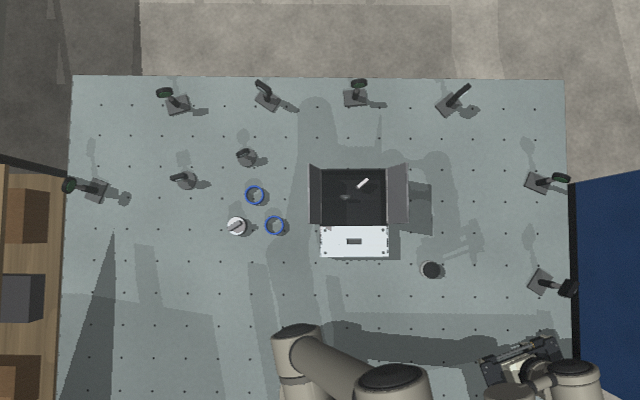

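View pics/scene0.png

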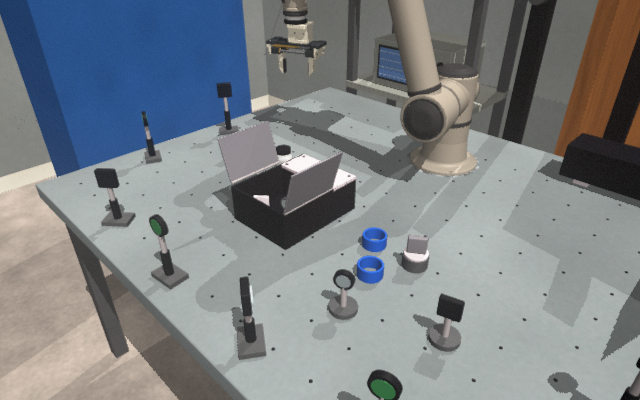

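View pics/wrist0.png

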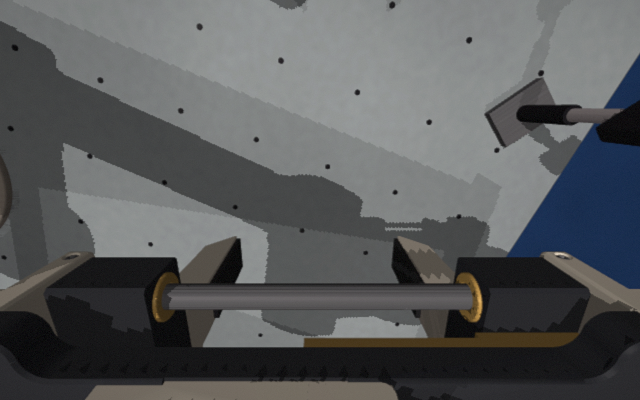

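The top view shows the deck at about (354,242) with its slot, the left flap at (316,195), the right flap at (397,193), the plug at (237,227), blue decoy rings at (256,196) and (275,226), and the jar at (431,270). I'll enlarge these areas next.

Run:
```python
import cv2
im=cv2.imread("pics/top0.png")
a=cv2.resize(im[155:265,300:420],None,fx=5,fy=5,interpolation=cv2.INTER_CUBIC); cv2.imwrite("pics/c1.png",a)
a=cv2.resize(im[200:250,210:260],None,fx=10,fy=10,interpolation=cv2.INTER_CUBIC); cv2.imwrite("pics/c2.png",a)
im=cv2.imread("pics/scene0.png")
a=cv2.resize(im[115:290,210:440],None,fx=3.4,fy=3.4,interpolation=cv2.INTER_CUBIC); cv2.imwrite("pics/c3.png",a)
```

```text
(no output)
```

View pics/c1.png

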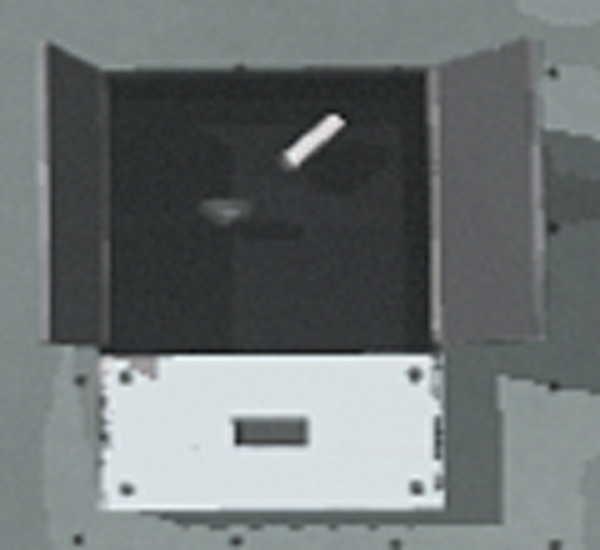

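View pics/c2.png

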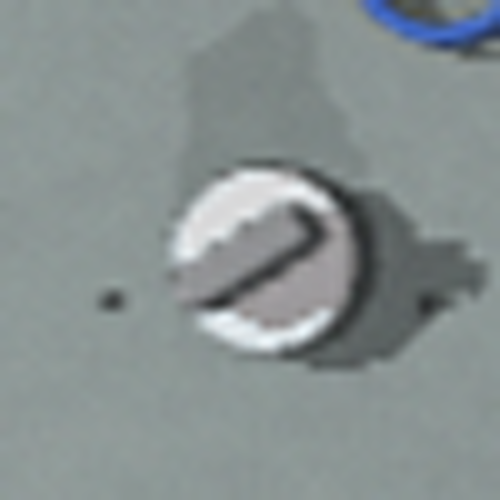

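View pics/c3.png

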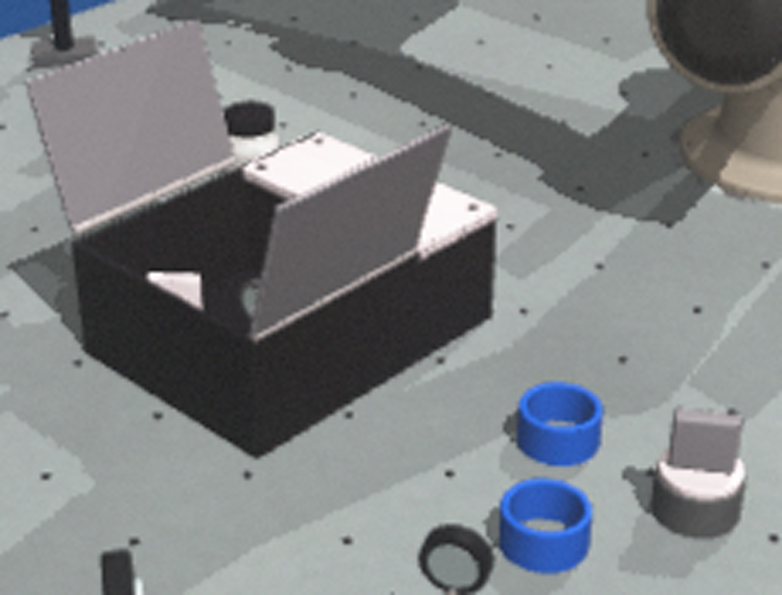

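```bash
cat > h.py <<'E'
import numpy as np, cv2
from cell import readout, cams
from scipy.spatial.transform import Rotation as R
CAL={"scene":(461.679,461.679,316.3146,204.7348),"top":(436.2639,436.2639,312.1292,203.6534)}
def cam(n):
    c=cams.read_camera(n); return c
def ray(c,u,v,T=None):
    d=np.array([(u-c["cx"])/c["fx"],(v-c["cy"])/c["fy"],1.])
    W=np.linalg.inv(c["world_to_cam"]) if T is None else T
    return W[:3,3],W[:3,:3]@d
def atz(c,u,v,z,T=None):
    o,d=ray(c,u,v,T); return o+d*(z-o[2])/d[2]
def proj(c,p,T=None):
    W=c["world_to_cam"] if T is None else np.linalg.inv(T)
    q=W[:3,:3]@np.array(p)+W[:3,3]; return np.array([c["fx"]*q[0]/q[2]+c["cx"],c["fy"]*q[1]/q[2]+c["cy"]])
def wristT(s,c):
    T=np.eye(4);T[:3,:3]=R.from_euler("xyz",s["tool_rot"]).as_matrix();T[:3,3]=s["tool_pos"]; return T@c["T_tool_cam"]
E
python3 - <<'E'
from h import *
c=cam("top"); r=lambda x,y:(x/5-.4+300,y/5-.4+155)
for p in [(99,509),(444,508),(100,353),(442,353),(234,418),(309,418),(309,446),(234,446)]:
    print(p,atz(c,*r(*p),.1).round(4))
q=lambda x,y:(x/10-.45+210,y/10-.45+200)
print("flange",atz(c,*q(268,258),.038)); print("wing",atz(c,*q(178,285),.08),atz(c,*q(305,212),.08))
for p in [(47,41),(45,342),(530,38),(542,338)]: print("edge",atz(c,*r(*p),.2).round(4))
print("jar",atz(c,431,269,.06))
s=readout.observe(); print(s["time"],R.from_euler("xyz",s["tool_rot"]).as_matrix().round(3))
print(np.linalg.inv(c["world_to_cam"])[:3,3])
E
```

```text
(99, 509) [ 0.4238 -0.0131  0.1   ]
(444, 508) [ 0.427  -0.2149  0.1   ]
(100, 353) [ 0.515  -0.0126  0.1   ]
(442, 353) [ 0.5175 -0.2137  0.1   ]
(234, 418) [ 0.4779 -0.0917  0.1   ]
(309, 418) [ 0.4784 -0.1357  0.1   ]
(309, 446) [ 0.4621 -0.1358  0.1   ]
(234, 446) [ 0.4615 -0.0918  0.1   ]
flange [0.51255029 0.24340115 0.038     ]
wing [0.5033875  0.26264183 0.08      ] [0.52567083 0.22520131 0.08      ]
edge [0.6833 0.0197 0.2   ]
edge [0.5185 0.0186 0.2   ]
edge [ 0.6882 -0.2448  0.2   ]
edge [ 0.5241 -0.2509  0.2   ]
jar [ 0.38843049 -0.34978918  0.06      ]
0.2 [[-0.     0.358 -0.934]
 [ 0.001 -0.934 -0.358]
 [-1.    -0.001 -0.   ]]
[0.48808823 0.00396719 1.38453836]
```

```bash
python3 -m inch '0 0 30 0 0; 0 0 30 0 0; 10 15 20 0.06 0; 20 29 0 0.06 0; 20 29 0 0.06 0; 20 29 0 0.06 0; 20 29 0 0.06 0; 20 29 0 0.06 0'
```

```text
time: 0.87
tool_pos: [0.2983, -0.3287, 0.4847]
tool_rot: [2.948, 1.571, 0.535]
contact_force: [0.4, -0.3, 0.3]
opening: 0.0433
```

```bash
python3 -m inch '20 29 0 0.06 0; 20 29 0 0.06 0; 20 29 0 0.06 0; 20 29 0 0.06 0; 20 29 0 0.06 0; 20 29 0 0.06 0; 20 29 0 0.06 0; 20 29 0 0.06 0'
```

```text
time: 1.53
tool_pos: [0.4584, -0.0965, 0.4847]
tool_rot: [0.777, 1.571, -1.155]
contact_force: [0.9, -1.0, 0.3]
opening: 0.0003
```

```bash
python3 -m inch '20 26 0 0.06 0; 20 26 0 0.06 0; 20 26 0 0.06 0; 20 26 0 0.06 0; 20 26 0 0.06 0; 20 26 0 0.06 0; 22 24 0 0 0; 0 0 0 0 0'
python3 - <<'E'
from h import *
s=readout.observe(); print(s["qpos"],R.from_euler("xyz",s["tool_rot"]).as_matrix().round(3))
for n in ("top","scene"):
    c=cam(n); cv2.imwrite(f"pics/{n}1.png",c["color"][:,:,::-1])
E
```

```text
time: 2.2
tool_pos: [0.6021, 0.0857, 0.483]
tool_rot: [-2.765, 1.569, 1.946]
contact_force: [-1.6, -0.3, 0.2]
opening: 0.0004
[0.01495116 0.4600388  1.1290657  0.00179645 1.55316547 0.01587669] [[-0.001  1.    -0.001]
 [ 0.002 -0.001 -1.   ]
 [-1.    -0.001 -0.002]]
```

View pics/scene1.png

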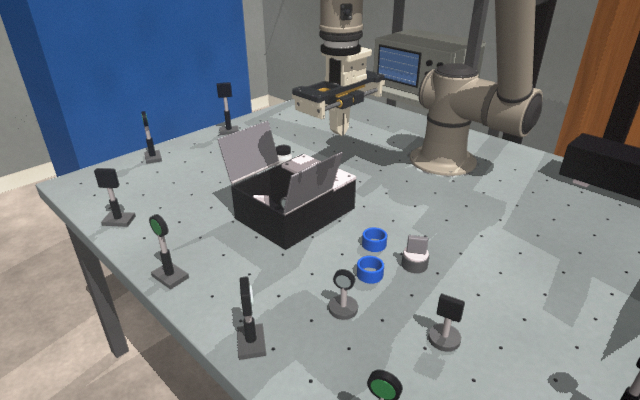

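```bash
python3 -m inch '0 0 -35 0 0; 0 0 -35 0 0; 0 0 -35 0 0; 0 0 -35 0 0; 0 -10 0 0 0; 0 -10 0 0 0; 0 -10 0 0 0; 0 -8 0 0 0'
python3 - <<'E'
from h import *
for n in ("top","scene"):
    c=cam(n); cv2.imwrite(f"pics/{n}2.png",c["color"][:,:,::-1])
a=cv2.imread("pics/top2.png");b=cv2.imread("pics/scene2.png")
cv2.imwrite("pics/c4.png",np.vstack([cv2.resize(b[60:260,180:480],None,fx=2,fy=2)]))
E
```

```text
time: 2.97
tool_pos: [0.6003, 0.0417, 0.3478]
tool_rot: [1.45, 1.566, -0.127]
contact_force: [0.2, 0.1, 0.2]
opening: 0.0003
```

View pics/c4.png

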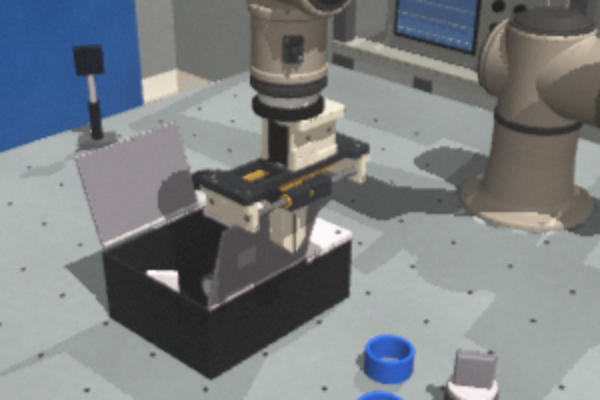

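```bash
python3 -m inch '0 -14 0 0 0; 0 -14 0 0 0; 0 -14 0 0 0; 0 -14 0 0 0; 0 -14 0 0 0; 0 -14 0 0 0'; python3 -m inch '0 -14 0 0 0; 0 -14 0 0 0; 0 -12 0 0 0; 0 -10 0 0 0; 0 0 0 0 0'
python3 - <<'E'
from h import *
for n in ("top","scene"):
    c=cam(n); cv2.imwrite(f"pics/{n}3.png",c["color"][:,:,::-1])
a=cv2.imread("pics/top3.png");b=cv2.imread("pics/scene3.png")
cv2.imwrite("pics/c5.png",np.hstack([cv2.resize(b[60:260,180:440],None,fx=1.5,fy=1.5),cv2.resize(a[120:320,270:450],None,fx=1.5,fy=1.5)]))
E
```

```text
time: 3.57
tool_pos: [0.5997, -0.0419, 0.3446]
tool_rot: [-1.691, 1.57, 3.016]
contact_force: [-0.3, -0.2, 0.2]
opening: 0.0006
time: 3.98
tool_pos: [0.5998, -0.0925, 0.3447]
tool_rot: [0.296, 1.57, -1.281]
contact_force: [-0.1, 0.7, 0.4]
opening: 0.0002
```

View pics/c5.png

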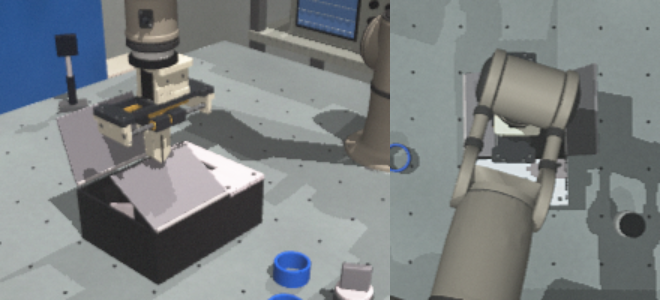

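```bash
python3 -m inch '0 -8 -8 0 0; 0 -8 -10 0 0; 0 -6 -10 0 0; 0 -4 -10 0 0; 0 0 -8 0 0; 0 0 -5 0 0; 0 0 0 0 0; 0 0 0 0 0'
python3 - <<'E'
from h import *
for n in ("top","scene"):
    c=cam(n); cv2.imwrite(f"pics/{n}4.png",c["color"][:,:,::-1])
a=cv2.imread("pics/top4.png");b=cv2.imread("pics/scene4.png")
cv2.imwrite("pics/c6.png",np.hstack([cv2.resize(b[60:260,180:440],None,fx=1.5,fy=1.5),cv2.resize(a[120:320,270:450],None,fx=1.5,fy=1.5)]))
E
```

```text
time: 4.75
tool_pos: [0.5999, -0.116, 0.2934]
tool_rot: [-2.061, 1.57, 2.647]
contact_force: [0.9, -0.1, 0.3]
opening: 0.0003
```

View pics/c6.png

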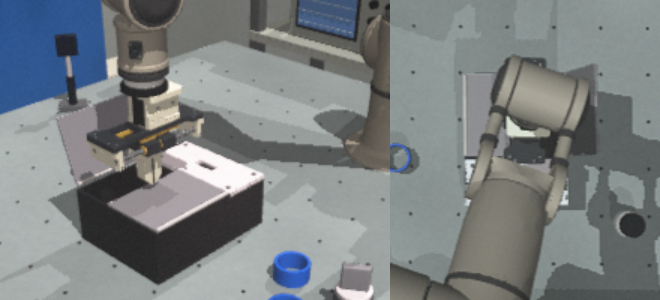

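```bash
python3 -m inch '0 0 40 0 0; 0 0 40 0 0; 0 0 40 0 0; 0 0 30 0 0; 0 -40 0 0 0; 0 -40 0 0 0; 0 -40 0 0 0; 0 -40 0 0 0'; python3 -m inch '0 -40 0 0 0; 0 -10 -20 0 0; 0 0 -35 0 0; 0 0 -35 0 0; 0 0 -8 0 0; 0 0 0 0 0'
```

```text
time: 5.52
tool_pos: [0.5996, -0.2773, 0.4451]
tool_rot: [1.049, 1.569, -0.526]
contact_force: [1.4, -1.0, 1.1]
opening: 0.0
time: 6.02
tool_pos: [0.5995, -0.3259, 0.3431]
tool_rot: [-2.188, 1.565, 2.52]
contact_force: [0.3, -0.1, -0.0]
opening: 0.0006
```

```bash
python3 -m inch '0 15 0 0 0; 0 15 0 0 0; 0 14 0 0 0; 0 14 0 0 0; 0 14 0 0 0; 0 14 0 0 0; 0 14 0 0 0; 0 14 0 0 0'; python3 -m inch '0 14 0 0 0; 0 14 0 0 0; 0 14 0 0 0; 0 14 0 0 0; 0 14 0 0 0; 0 14 0 0 0; 0 0 0 0 0'
python3 - <<'E'
from h import *
for n in ("top","scene"):
    c=cam(n); cv2.imwrite(f"pics/{n}5.png",c["color"][:,:,::-1])
a=cv2.imread("pics/top5.png");b=cv2.imread("pics/scene5.png")
cv2.imwrite("pics/c7.png",np.hstack([cv2.resize(b[60:260,180:440],None,fx=1.5,fy=1.5),cv2.resize(a[120:320,270:450],None,fx=1.5,fy=1.5)]))
E
```

```text
time: 6.68
tool_pos: [0.5998, -0.2108, 0.346]
tool_rot: [0.519, 1.57, -1.057]
contact_force: [0.2, -1.6, -1.1]
opening: 0.001
time: 7.27
tool_pos: [0.5999, -0.1253, 0.3458]
tool_rot: [-2.966, 1.57, 1.744]
contact_force: [0.2, 0.7, 1.0]
opening: 0.0003
```

View pics/c7.png

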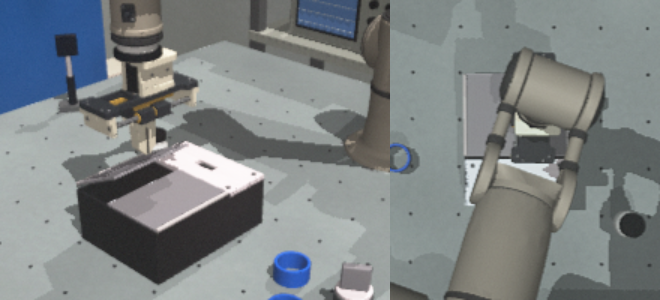

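```bash
python3 -m inch '0 10 -8 0 0; 0 8 -10 0 0; 0 0 -10 0 0; 0 0 -10 0 0; 0 0 -6 0 0; 0 0 0 0 0; 0 0 0 0 0'
python3 - <<'E'
from h import *
for n in ("top","scene"):
    c=cam(n); cv2.imwrite(f"pics/{n}6.png",c["color"][:,:,::-1])
b=cv2.imread("pics/scene6.png")
cv2.imwrite("pics/c8.png",np.hstack([cv2.resize(b[80:240,200:400],None,fx=3,fy=3)]))
E
```

```text
time: 7.95
tool_pos: [0.5998, -0.1106, 0.3011]
tool_rot: [-1.795, 1.57, 2.912]
contact_force: [0.6, 0.5, 0.5]
opening: 0.0005
```

View pics/c8.png

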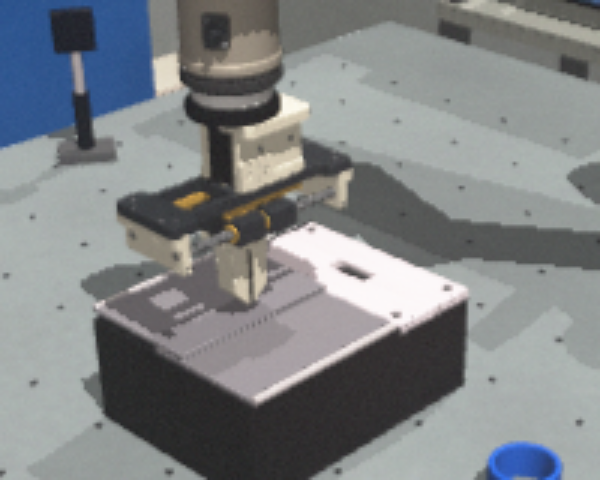

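```bash
python3 -m inch '0 0 40 0 0; 0 0 40 0 0.5; -9 36 5 0.06 0.5; -9 36 0 0.06 0.5; -9 36 0 0.06 1; -9 36 0 0.06 1; -9 36 0 0.06 1; -9 36 0 0.06 1'; python3 -m inch '-9 36 0 0.06 1; -9 36 0 0.06 1; -9 36 0 0.05 1; -7 30 0 0 1; 0 0 0 0 1; 0 0 0 0 1'
python3 - <<'E'
from h import *
s=readout.observe(); c=cam("wrist"); cv2.imwrite("pics/w1.png",c["color"][:,:,::-1])
np.save("w1T.npy",wristT(s,c)); print(s["tool_pos"],R.from_euler("xyz",s["tool_rot"]).as_matrix().round(3))
for n in ("top","scene"):
    d=cam(n); cv2.imwrite(f"pics/{n}7.png",d["color"][:,:,::-1])
b=cv2.imread("pics/scene7.png")
cv2.imwrite("pics/c9.png",cv2.resize(b[100:300,180:480],None,fx=2,fy=2))
E
```

```text
time: 8.72
tool_pos: [0.5452, 0.1072, 0.3877]
tool_rot: [1.288, 1.569, 0.074]
contact_force: [0.4, 0.5, 0.7]
opening: 0.0426
time: 9.22
tool_pos: [0.5113, 0.245, 0.3873]
tool_rot: [1.186, 1.569, 0.143]
contact_force: [0.6, -0.5, 0.5]
opening: 0.0823
[0.51131415 0.24504596 0.38733011] [[ 0.001  0.864  0.504]
 [ 0.     0.504 -0.864]
 [-1.     0.001  0.001]]
```

View pics/w1.png

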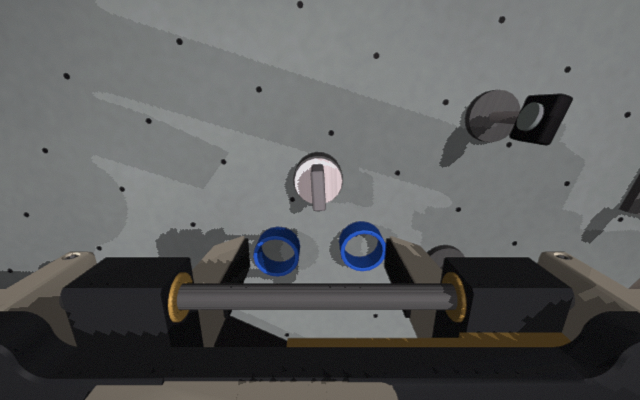

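View pics/c9.png

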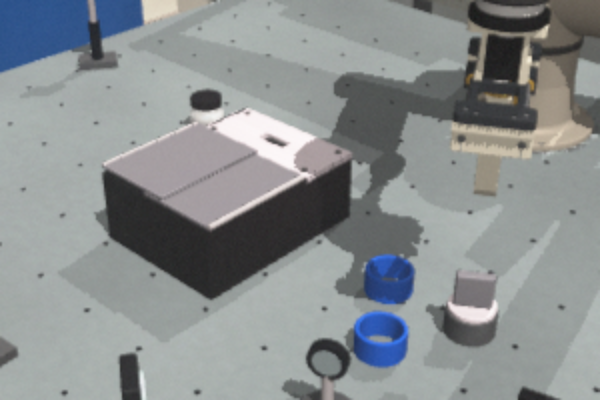

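View pics/top7.png

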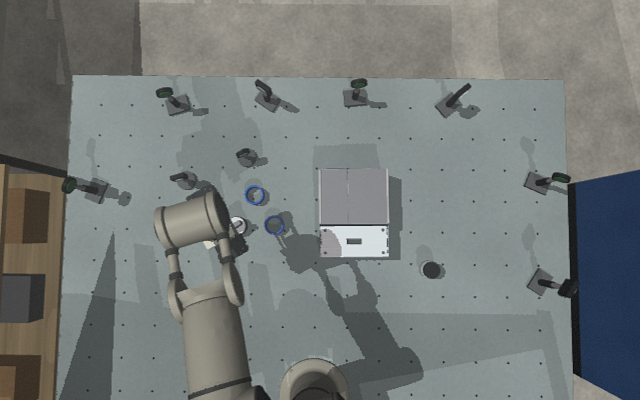

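Both flaps are flat in the scene and top views. The wrist view shows the plug at (318,180), between the fingers, with its wing nearly vertical in the picture. I'll enlarge it.

Run:
```python
import cv2
im=cv2.imread("pics/w1.png"); cv2.imwrite("pics/c10.png",cv2.resize(im[140:225,280:360],None,fx=7,fy=7,interpolation=cv2.INTER_CUBIC))
im=cv2.imread("pics/top7.png"); cv2.imwrite("pics/c11.png",cv2.resize(im[215:265,310:400],None,fx=8,fy=8,interpolation=cv2.INTER_CUBIC))
```

```text
(no output)
```

View pics/c10.png

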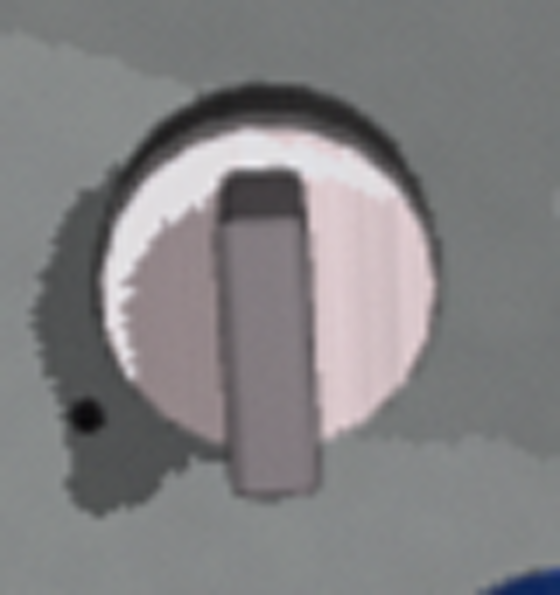

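View pics/c11.png

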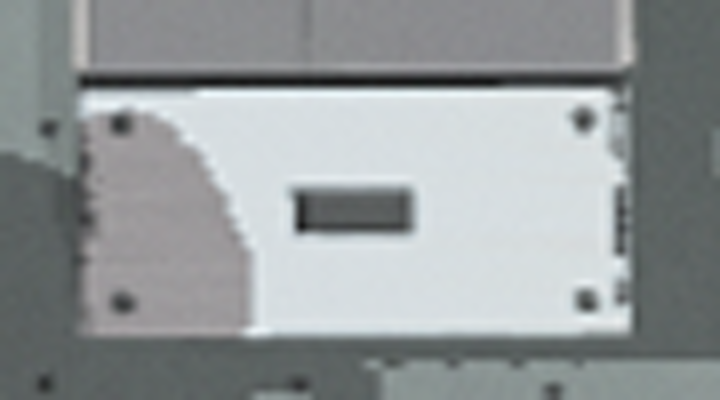

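Run:
```python
from h import *
c=cam("wrist");T=np.load("w1T.npy"); r=lambda x,y:(x/7-.43+280,y/7-.43+140)
P=[atz(c,*r(*p),.080,T)[:2] for p in [(222,218),(305,216),(320,488),(236,493)]]
P=np.array(P);print(P.round(4)); print("ctr",P.mean(0)); d=(P[0]+P[1]-P[2]-P[3])/2;print(np.linalg.norm(d),"wing ang",np.degrees(np.arctan2(d[1],d[0])), "thick",np.linalg.norm(P[0]-P[1]))
print("flange",atz(c,*r(267,288),.038,T)); 
t=cam("top"); q=lambda x,y:(x/8-.44+310,y/8-.44+215)
for p in [(78,333),(630,333),(80,90),(630,90),(294,188),(412,188),(412,233),(294,233),(353,210)]: print(p,atz(t,*q(*p),.1).round(4))
for p in [(121,123),(583,118),(586,300),(122,301)]: print("screws",atz(t,*q(*p),.1).round(4))
s=readout.observe();m=R.from_euler("xyz",s["tool_rot"]).as_matrix();print("tool y ang",np.degrees(np.arctan2(m[1,1],m[0,1])),s["tool_pos"])
```

```text
[[0.4954 0.2613]
 [0.5056 0.2676]
 [0.5287 0.233 ]
 [0.5182 0.2259]]
ctr [0.5119466  0.24694807]
0.041831255885516574 wing ang 123.2148512263663 thick 0.011929643283427894
flange [0.511722   0.24655897 0.038     ]
(78, 333) [ 0.4244 -0.0128  0.1   ]
(630, 333) [ 0.427  -0.2146  0.1   ]
(80, 90) [ 0.5132 -0.0125  0.1   ]
(630, 90) [ 0.5158 -0.2146  0.1   ]
(294, 188) [ 0.4783 -0.0914  0.1   ]
(412, 188) [ 0.4788 -0.1347  0.1   ]
(412, 233) [ 0.4624 -0.1348  0.1   ]
(294, 233) [ 0.4618 -0.0915  0.1   ]
(353, 210) [ 0.4705 -0.1131  0.1   ]
screws [ 0.5013 -0.0277  0.1   ]
screws [ 0.5053 -0.1973  0.1   ]
screws [ 0.4388 -0.1985  0.1   ]
screws [ 0.4362 -0.0288  0.1   ]
tool y ang 29.966839668753803 [0.51231481 0.24247204 0.38691954]
```

Run:
```python
from h import *
for i in range(4):
    s=readout.observe(); c=cam("wrist"); print(np.round(s["tool_pos"],4), np.round(R.from_euler("xyz",s["tool_rot"]).as_matrix()[2],4))
cv2.imwrite("pics/w2.png",c["color"][:,:,::-1]);np.save("w2T.npy",wristT(s,c))
im=cv2.imread("pics/w2.png"); cv2.imwrite("pics/c12.png",cv2.resize(im[140:225,280:360],None,fx=7,fy=7,interpolation=cv2.INTER_CUBIC))
```

```text
[0.5123 0.2425 0.3869] [-1.e+00  3.e-04  3.e-04]
[0.5123 0.2425 0.3869] [-1.e+00  2.e-04  2.e-04]
[0.5122 0.2427 0.3868] [-1.e+00  2.e-04  1.e-04]
[0.5122 0.2428 0.3868] [-1.e+00  1.e-04  1.e-04]
```

View pics/c12.png

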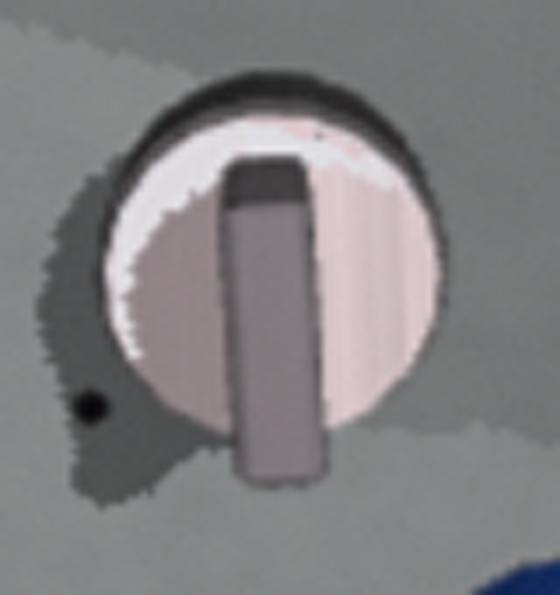

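Run:
```python
from h import *
c=cam("wrist");T=np.load("w2T.npy"); r=lambda x,y:(x/7-.43+280,y/7-.43+140)
P=np.array([atz(c,*r(*p),.080,T)[:2] for p in [(224,204),(308,202),(326,476),(240,482)]])
print("ctr",P.mean(0)); d=(P[0]+P[1]-P[2]-P[3])/2;print("wing ang",np.degrees(np.arctan2(d[1],d[0])))
print("flange",atz(c,*r(272,274),.038,T)); 
s=readout.observe();m=R.from_euler("xyz",s["tool_rot"]).as_matrix();print("tool y ang",np.degrees(np.arctan2(m[1,1],m[0,1])),s["tool_pos"])
```

```text
ctr [0.51187955 0.24675964]
wing ang 123.46599460049741
flange [0.51162719 0.24688163 0.038     ]
tool y ang 30.02703158699841 [0.51204892 0.2431935  0.38676194]
```

```bash
python3 -m inch '0 2.5 -30 0.058 1; 0 0 -35 0 1; 0 0 -35 0 1; 0 0 -30 0 1; 0 0 -20 0 1; 0 0 -10 0 1; 0 0 -5 0 1; 0 0 0 0 1'
python3 - <<'E'
from h import *
for i in range(2): c=cam("wrist")
s=readout.observe();c=cam("wrist"); cv2.imwrite("pics/w3.png",c["color"][:,:,::-1]);print(s["tool_pos"],s["contact_force"])
d=cam("scene");cv2.imwrite("pics/s8.png",cv2.resize(d["color"][150:320,330:500,::-1],None,fx=3,fy=3))
E
```

```text
time: 10.38
tool_pos: [0.512, 0.2462, 0.2214]
tool_rot: [-1.895, 1.57, -2.883]
contact_force: [-0.2, 0.2, -0.3]
opening: 0.0918
[0.51236503 0.24640399 0.22301328] [-0.14377381 -0.30321462  0.24458495]
```

View pics/w3.png

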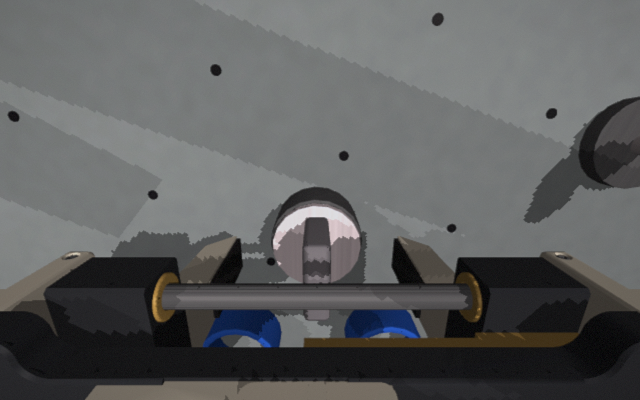

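View pics/s8.png

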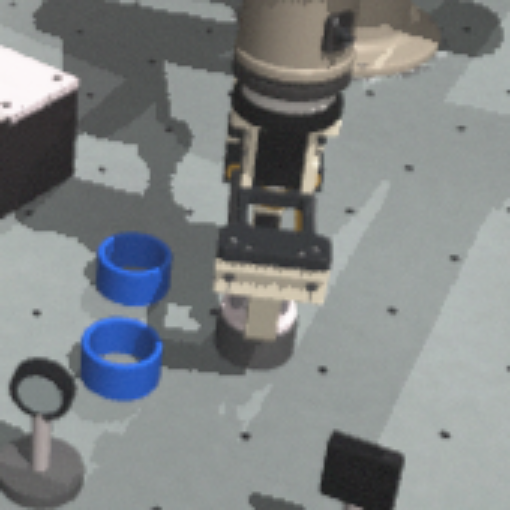

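```bash
python3 -m inch '0 0 -1 0 0; 0 0 0 0 0; 0 0 0 0 0; 0 0 0 0 0; 0 0 0 0 0; 0 0 0 0 0; 0 0 0 0 0; 0 0 0 0 0' 50
```

```text
time: 11.25
tool_pos: [0.5118, 0.2462, 0.2207]
tool_rot: [-1.973, 1.571, -2.96]
contact_force: [0.4, 0.1, 0.5]
opening: 0.0431
```

```bash
python3 -m inch '0 0 0 0 0; 0 0 0 0 0; 0 0 0 0 0; 0 0 0 0 0; 0 0 0 0 0; 0 0 0 0 0; 0 0 0 0 0' 50
```

```text
time: 11.83
tool_pos: [0.5118, 0.2463, 0.2207]
tool_rot: [1.357, 1.571, 0.369]
contact_force: [0.3, 0.3, 0.6]
opening: 0.014
```

```bash
python3 -m inch '0 0 8 0 0; 0 0 15 0 0; 0 0 20 0 0; 0 0 25 0 0; 0 0 25 0 0; 0 0 25 0 0; 0 0 22 0 0; 0 0 0 0 0'
python3 - <<'E'
from h import *
s=readout.observe();m=R.from_euler("xyz",s["tool_rot"]).as_matrix();print("tool y ang",np.arctan2(m[1,1],m[0,1]),s["opening"])
c=cam("wrist"); cv2.imwrite("pics/w4.png",c["color"][:,:,::-1])
E
```

```text
time: 12.5
tool_pos: [0.5124, 0.2465, 0.366]
tool_rot: [1.308, 1.562, 0.32]
contact_force: [0.9, 1.2, -1.0]
opening: 0.0135
tool y ang 0.5830823181822073 0.01348640303701475
```

View pics/w4.png

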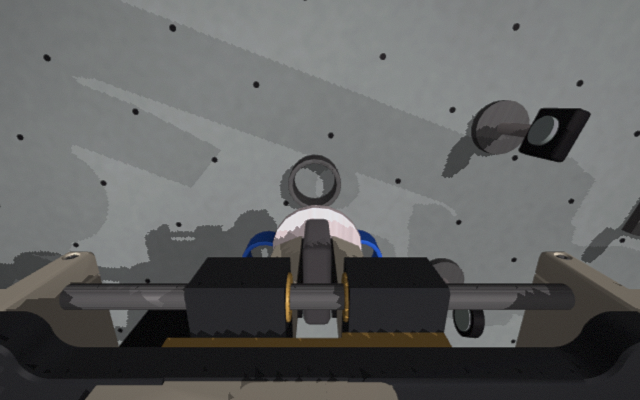

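```bash
python3 -m inch '-4 -25 0 -0.06 0; -4 -36 0 -0.06 0; -4 -36 0 -0.06 0; -4 -36 0 -0.06 0; -4 -36 0 -0.06 0; -4 -36 0 -0.06 0; -4 -36 0 -0.06 0; -4 -36 0 -0.06 0'; python3 -m inch '-4 -36 0 -0.06 0; -4 -30 0 -0.025 0; -1 -16 0 0 0; 0 0 0 0 0; 0 0 0 0 0; 0 0 0 0 0'
python3 - <<'E'
from h import *
s=readout.observe();m=R.from_euler("xyz",s["tool_rot"]).as_matrix();print("tool y ang",np.arctan2(m[1,1],m[0,1]),s["tool_pos"],m[:,0])
c=cam("wrist"); cv2.imwrite("pics/w5.png",c["color"][:,:,::-1]); np.save("w5T.npy",wristT(s,c))
d=cam("scene");cv2.imwrite("pics/s9.png",cv2.resize(d["color"][60:260,200:450,::-1],None,fx=3,fy=3))
E
```

```text
time: 13.22
tool_pos: [0.4788, -0.0322, 0.3593]
tool_rot: [-1.909, 1.568, 2.904]
contact_force: [1.7, -0.0, -1.9]
opening: 0.014
time: 13.72
tool_pos: [0.4706, -0.1121, 0.3598]
tool_rot: [-2.18, 1.569, 2.551]
contact_force: [-0.4, -0.6, -1.7]
opening: 0.0134
tool y ang 0.01812359083757369 [ 0.47056454 -0.11209465  0.35982088] [-0.00176338  0.00118304 -0.99999775]
```

View pics/w5.png

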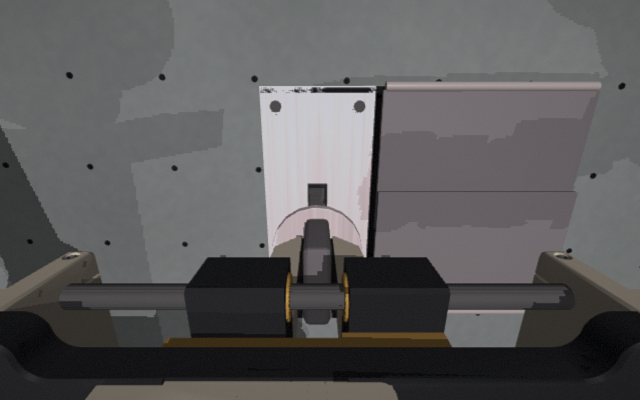

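View pics/s9.png

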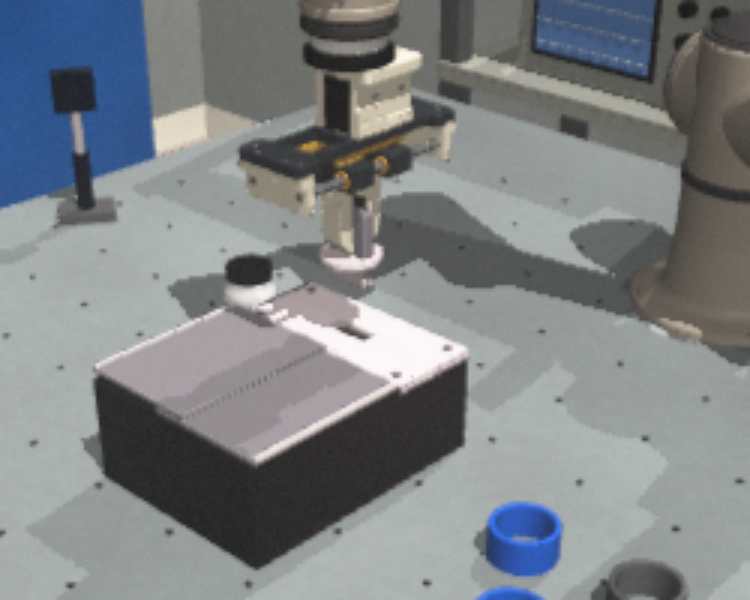

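Run:
```python
import cv2
im=cv2.imread("pics/w5.png"); cv2.imwrite("pics/c13.png",cv2.resize(im[80:290,250:390],None,fx=4,fy=4,interpolation=cv2.INTER_CUBIC)[:600] if 0 else cv2.resize(im[170:270,255:380],None,fx=6,fy=6,interpolation=cv2.INTER_CUBIC))
cv2.imwrite("pics/c14.png",cv2.resize(im[80:180,250:390],None,fx=5,fy=5,interpolation=cv2.INTER_CUBIC))
```

```text
(no output)
```

View pics/c13.png

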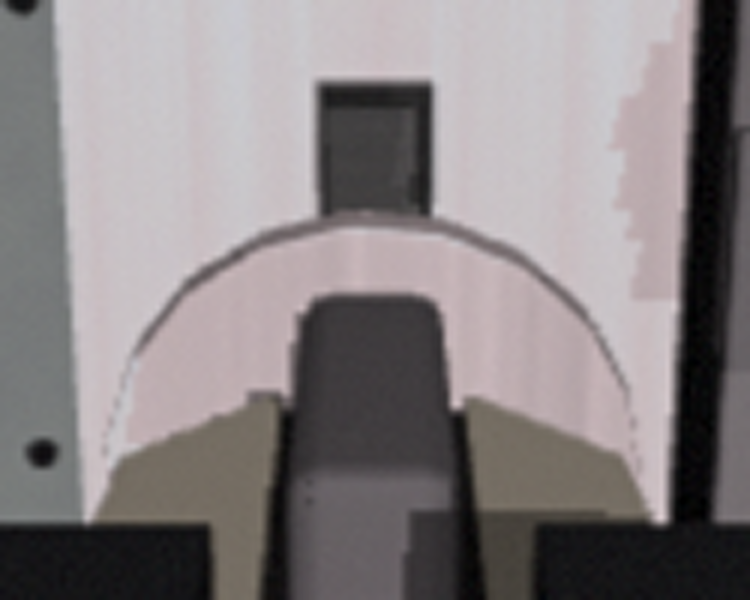

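View pics/c14.png

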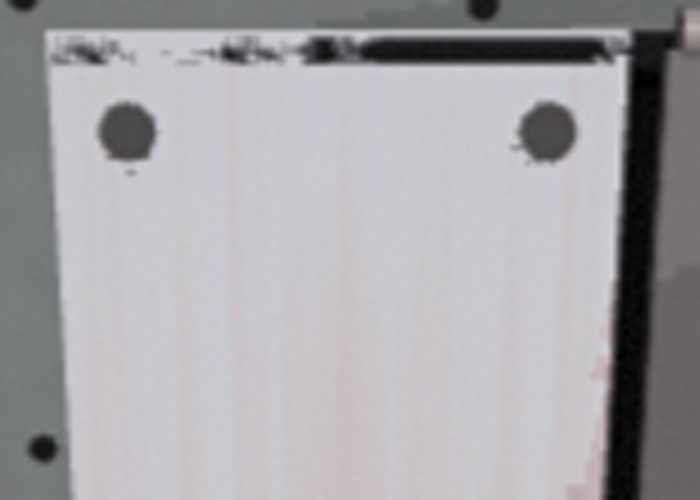

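Run:
```python
from h import *
from scipy.optimize import least_squares as ls
c=cam("wrist");T=np.load("w5T.npy"); r=lambda x,y:(x/6-.42+255,y/6-.42+170); g=lambda x,y:(x/5-.4+250,y/5-.4+80)
A,B=[atz(c,*r(*p),.1,T) for p in [(316,82),(434,82)]]; print("slot end",A,B,(A+B)/2, "socket est",(A+B)/2-22.5e-3*np.array([-.018,1,0]))
A,B=[atz(c,*g(*p),.1,T) for p in [(128,131),(547,131)]]; print("screws",A,B, np.arctan2((B-A)[1],(B-A)[0]), "expected socket y", (A+B)[1]/2-.0847,(A+B)[0]/2+.0847*.018)
P=np.array([atz(c,*r(*p),.1768,T)[:2] for p in [(135,358),(190,288),(265,245),(370,227),(450,235),(520,262),(590,325),(628,385)]])
f=ls(lambda q:np.hypot(*(P-q[:2]).T)-.028,[.47,-.113]); print("plug",f.x,f.fun.round(4))
f=ls(lambda q:np.hypot(*(P-q[:2]).T)-q[2],[.47,-.113,.028]); print("plug",f.x)
L=atz(c,*r(309,297),.131,T)
s=readout.observe(); print(s["tool_pos"],s["contact_force"])
```

```text
slot end [ 0.46151626 -0.09044759  0.1       ] [ 0.47824894 -0.0901493   0.1       ] [ 0.4698826  -0.09029845  0.1       ] socket est [ 0.4702876  -0.11279845  0.1       ]
screws [ 0.4359327  -0.02824054  0.1       ] [ 0.50163032 -0.0271039   0.1       ] 0.01729932231731341 expected socket y -0.11237221740779314 0.47030611133360384
plug [ 0.47023037 -0.11290974] [-0.0002  0.0002  0.0001 -0.0002  0.      0.0002 -0.0002  0.    ]
plug [ 0.47023464 -0.11282355  0.02792998]
[ 0.47084189 -0.11166624  0.360435  ] [-0.5008644  -0.44939053 -1.62105923]
```

```bash
python3 -m inch '0 0 -15 0 0; 0 0 -15 0 0; 0 0 -10 0 0; 0 0 -4 0 0; 0 0 -4 0 0; 0 0 -4 0 0; 0 0 -4 0 0; 0 0 0 0 0'
```

```text
time: 14.53
tool_pos: [0.4708, -0.1126, 0.3044]
tool_rot: [-2.031, 1.57, 2.7]
contact_force: [0.3, 0.3, -1.3]
opening: 0.0136
```

```bash
python3 -m inch '0 0 -3 0 0; 0 0 -3 0 0; 0 0 -3 0 0; 0 0 -2 0 0; 0 0 0 0 0'; python3 -m inch '0 0 -2 0 0; 0 0 -1 0 0; 0 0 -1 0 0; 0 0 0 0 0; 0 0 0 0 0'
```

```text
time: 14.95
tool_pos: [0.471, -0.1129, 0.2939]
tool_rot: [1.245, 1.57, -0.308]
contact_force: [-0.2, 0.3, 5.2]
opening: 0.014
time: 15.37
tool_pos: [0.471, -0.1129, 0.2904]
tool_rot: [1.212, 1.569, -0.341]
contact_force: [-0.2, 0.9, 6.4]
opening: 0.0135
```

```bash
python3 -m inch '0 0 -1 0 0; 0 0 -1 0 0; 0 0 0 0 0; 0 0 0 0 0; 0 0 0 0 0'
python3 - <<'E'
from h import *
for i in range(3):
  s=readout.observe(); c=cam("wrist"); print(s["tool_pos"],s["contact_force"],s["torque"])
cv2.imwrite("pics/w6.png",c["color"][:,:,::-1])
d=cam("scene");cv2.imwrite("pics/s10.png",cv2.resize(d["color"][110:210,260:400,::-1],None,fx=5,fy=5,interpolation=cv2.INTER_CUBIC))
E
```

```text
time: 15.78
tool_pos: [0.471, -0.1128, 0.2888]
tool_rot: [1.179, 1.569, -0.374]
contact_force: [-0.9, 0.5, 8.1]
opening: 0.014
[ 0.47100579 -0.11284034  0.28875231] [-0.88869382  0.45981841  8.0565989 ] [0.13290627 0.18804899 0.03375477]
[ 0.4709944  -0.11284483  0.28871883] [-2.13205019  1.11801203  8.98177154] [0.12581039 0.12001846 0.03156187]
[ 0.47099798 -0.11283062  0.28871645] [-1.28666534  0.57369388  8.6958731 ] [ 0.19442308  0.1654094  -0.00561278]
```

View pics/s10.png

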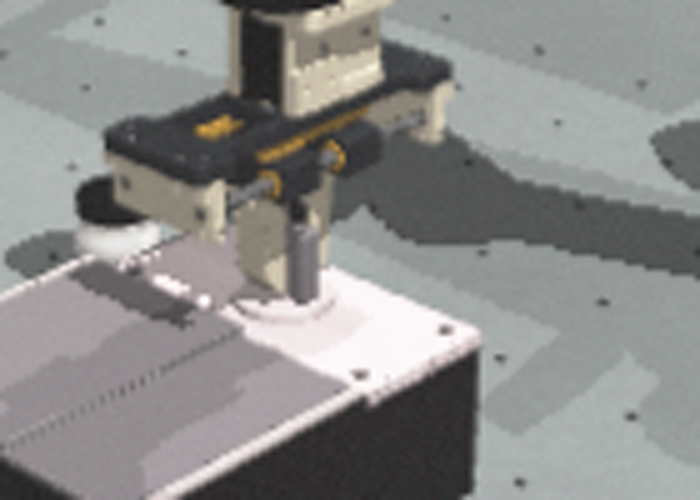

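View pics/w6.png

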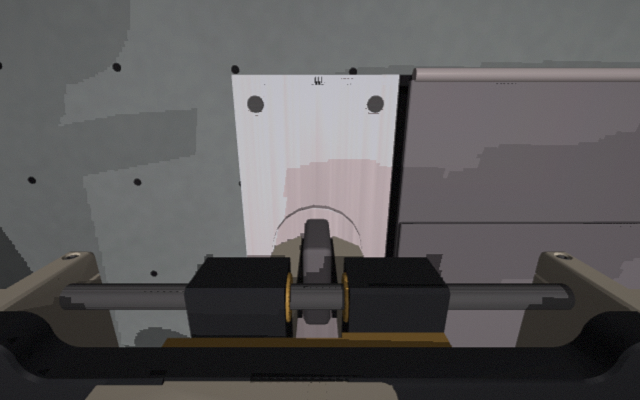

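```bash
python3 -m inch '0 0 0 -0.06 0; 0 0 0 -0.1 0; 0 0 0 -0.1 0; 0 0 0 -0.1 0; 0 0 0 -0.1 0; 0 0 0 -0.06 0; 0 0 0 0 0'
python3 - <<'E'
from h import *
s=readout.observe();m=R.from_euler("xyz",s["tool_rot"]).as_matrix();print("tool y ang",np.arctan2(m[1,1],m[0,1]),s["tool_pos"],s["contact_force"],s["torque"])
E
```

```text
time: 16.57
tool_pos: [0.4708, -0.113, 0.2887]
tool_rot: [1.227, 1.569, -0.849]
contact_force: [-2.3, -0.6, 9.1]
opening: 0.0138
tool y ang -0.5051692410448942 [ 0.47081633 -0.11298073  0.28873026] [-2.30075403 -0.60611341  9.08321599] [-0.08513516  0.52106055  0.01438076]
```

```bash
python3 -m inch '0 0 0 -0.08 0; 0 0 0 -0.1 0; 0 0 0 -0.1 0; 0 0 0 -0.1 0; 0 0 0 -0.1 0; 0 0 0 -0.1 0; 0 0 0 -0.06 0; 0 0 0 0 0'; python3 -m inch '0 0 0 -0.08 0; 0 0 0 -0.1 0; 0 0 0 -0.1 0; 0 0 0 -0.08 0; 0 0 0 -0.05 0; 0 0 0 0 0; 0 0 0 0 0';  python3 - <<'E'
from h import *
for i in range(3):
  s=readout.observe();c=cam("wrist");m=R.from_euler("xyz",s["tool_rot"]).as_matrix();print("tool y ang",np.arctan2(m[1,1],m[0,1]),s["tool_pos"],s["contact_force"],s["torque"],s["opening"])
cv2.imwrite("pics/w7.png",c["color"][:,:,::-1]);np.save("w7T.npy",wristT(s,c))
d=cam("scene");cv2.imwrite("pics/s11.png",cv2.resize(d["color"][110:210,260:400,::-1],None,fx=5,fy=5,interpolation=cv2.INTER_CUBIC))
E
```

```text
time: 17.23
tool_pos: [0.4705, -0.1128, 0.2887]
tool_rot: [0.55, 1.57, -2.166]
contact_force: [-4.1, -0.0, 12.8]
opening: 0.0138
time: 17.82
tool_pos: [0.4704, -0.1125, 0.2887]
tool_rot: [-0.356, 1.57, 2.804]
contact_force: [-4.0, 2.3, 12.9]
opening: 0.0139
tool y ang -1.5519388372197707 [ 0.47041362 -0.11246487  0.28872737] [-3.95908639  2.32819657 12.94664193] [0.52170486 0.82151143 0.06825999] 0.01394285904889053
tool y ang -1.5518375321730529 [ 0.47039719 -0.11248231  0.28870906] [-4.67290762  3.13509054 12.71282721] [0.4505072  0.89974334 0.01397221] 0.013425082331508471
tool y ang -1.5517430838884085 [ 0.47039391 -0.11248211  0.28870696] [-4.56742279  3.21267491 12.76619367] [0.46760351 0.83619738 0.02222675] 0.013575724473666742
```

View pics/s11.png

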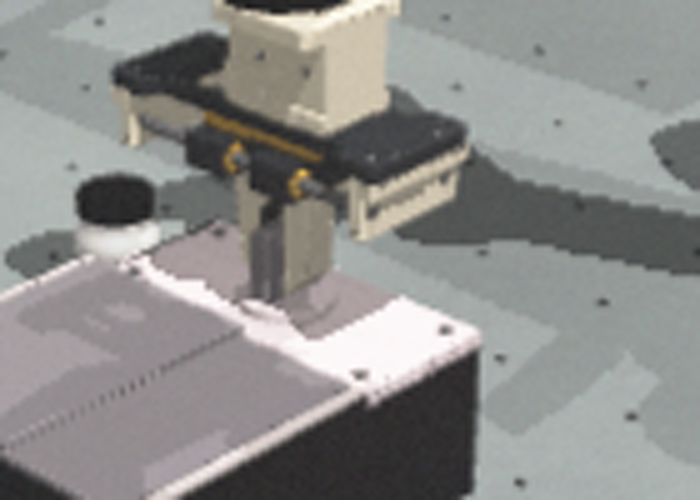

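View pics/w7.png

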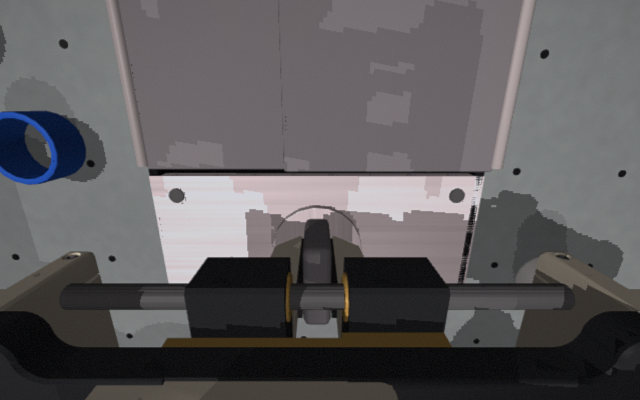

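```bash
python3 -m inch '-0.6 0.4 0 -0.02 0; 0 0 0 0 0; 0 0 0 0 0'
python3 - <<'E'
from h import *
for i in range(2):
  s=readout.observe();c=cam("wrist");m=R.from_euler("xyz",s["tool_rot"]).as_matrix();print("tool y ang",np.arctan2(m[1,1],m[0,1]),s["tool_pos"],s["contact_force"],s["torque"],m[:,0])
im=c["color"][:,:,::-1];cv2.imwrite("pics/w8.png",im);np.save("w8T.npy",wristT(s,c))
cv2.imwrite("pics/c15.png",cv2.resize(im[190:270,255:380],None,fx=6,fy=6,interpolation=cv2.INTER_CUBIC))
E
```

```text
time: 18.27
tool_pos: [0.4701, -0.1123, 0.2887]
tool_rot: [2.524, 1.57, -0.619]
contact_force: [-3.3, 1.5, 10.6]
opening: 0.0139
tool y ang -1.57183447875827 [ 0.47010465 -0.11228309  0.28873251] [-3.25287606  1.47782712 10.58008688] [0.2141702  0.58736553 0.01550371] [ 5.82085983e-04 -4.14509626e-04 -9.99999745e-01]
tool y ang -1.5717707677975683 [ 0.47011244 -0.11228965  0.28872468] [-3.24087517  1.20415227 10.65307891] [0.30773685 0.58435053 0.07396682] [ 5.27711663e-04 -3.95333787e-04 -9.99999783e-01]
```

View pics/c15.png

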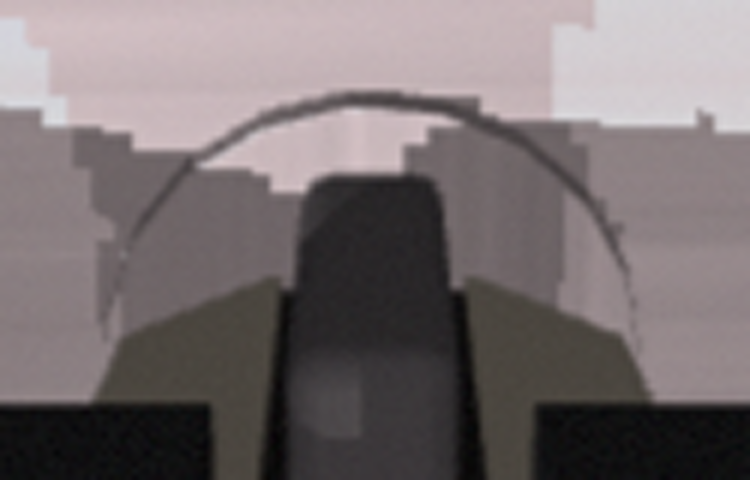

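```bash
python3 -m inch '-0.5 0.2 0 0 0; 0 0 0 0 0; 0 0 0 0 0'
python3 - <<'E'
from h import *
F=[]
for i in range(16):
  s=readout.observe();F.append(np.r_[s["contact_force"],s["torque"],s["tool_pos"],s["opening"]]);c=cam("wrist")
print(np.mean(F,0).round(4),np.std(F,0).round(4),s["time"])
d=cam("top");cv2.imwrite("pics/t12.png",d["color"][:,:,::-1]);d=cam("scene");cv2.imwrite("pics/s12.png",d["color"][:,:,::-1])
E
```

```text
time: 18.62
tool_pos: [0.4699, -0.1122, 0.2887]
tool_rot: [2.685, 1.569, -0.457]
contact_force: [-0.7, 0.1, 9.8]
opening: 0.0137
[-1.3893  0.8325  9.1021  0.219   0.3306  0.0853  0.4699 -0.1122  0.2887
  0.0138] [6.517e-01 4.342e-01 4.600e-01 2.400e-02 2.370e-02 2.260e-02 0.000e+00
 0.000e+00 0.000e+00 1.000e-04] 19.3667
```

View pics/s12.png

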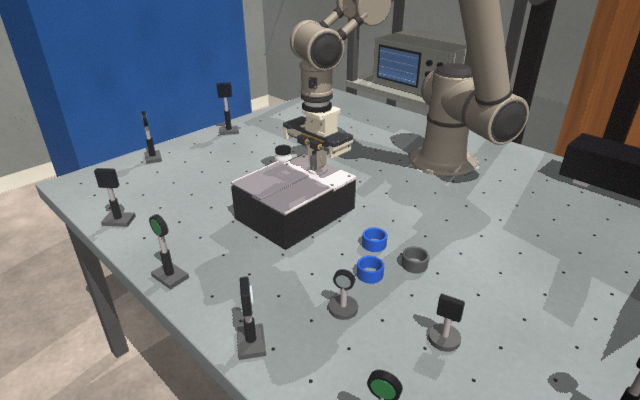

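```bash
python3 -c "
from cell import workorder; print(workorder.hand_in())"
```

```text
the job is handed in; nothing more can be done
None
```

I folded the left flap down first, then the right one over it. I then lifted the plug from its stand, pushed it through the slot until it was flush, and turned it a quarter turn clockwise. The job was handed in at about 19.4 s with the plug still gripped, pushed home and turned. The hand-in gave no verdict.

**Flaps and bystanders:** In the last scene picture both flaps lie flat. The jar, lens post and mirror post look where they were; I judged this by eye and did not measure it.

**Plug fit:** Just before insertion the plug and socket positions agreed to within about 0.3 mm. At the end the tool had shifted less than 1 mm from there. From its height, the flange is flush to about 0.1 mm, assuming the plug did not slip in the grip.

**Turn and hold:**
- **Turn:** The jaws, and so the wing, are about 1.59 rad from the slot line. A steady return torque of about 0.085 Nm shows the rotor spring is loaded.
- **Push:** The push is about 10.6 N once the plug's weight is allowed for.
- **Grip:** The fingers read an opening of 13.8 mm on the 14 mm wing, with the grip set to 50 N.

**Disagreements:**
- **Plug position before the grasp:** The top camera and the wrist camera differed by about 3 mm in y; I went with nearer the wrist's value and the grasp was good.
- **Sideways load:** After the turn there was about 5 N of side load. I eased it to about 1.6 N by moving the tool about 1 mm.

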